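Find the glazed brake pad by its drag and slide it into the reject slot

ROBOT

A 6-joint arm with a two-finger parallel gripper is mounted at the origin on the work surface. World frame = base frame: x ahead of the robot, y to its left, z up, the work surface at z = 0. Lengths are in m, angles in rad, forces in N, time in s.
With the tool pointing down it reaches from about 0.35 to 0.8 m from the base axis. Payload 7.3 kg.
Tool frame: the origin (TCP) lies between the finger pads; the fingertips stand 25 mm ahead of it and the grasp point (between the pads) lies 6 mm ahead of it (r.tip_extent is the distance from the TCP to the fingertips, in m); z points along the fingers, y is the line along which they close (so a half turn about z gives the same grasp; the last joint's range is limited). The gripper opens to 85 mm and grips with 20 to 120 N. Pads are 22 mm wide; open, the fingers measure 114 mm over their backs; the gripper's body (76 mm by 85 mm) begins 54 mm behind the grasp point. The pads swing forward as they close: fully open they stand 13 mm farther back than shut.
Start: joints at [-1.331, 0.342, 1.524, -0, 1.275, -0.146], TCP at [0.198, -0.486, 0.256] pointing down, gripper open.
Joint ranges: [-2.53, 2.53], [-0.77, 2.02], [0.04, 2.7], [-1, 4.14], [0.28, 2.66], [-3.11, 3.11]. Speed limits (rad/s): [2.57, 2.57, 3.14, 3.14, 3.14, 3.14].

INTERFACE

Orientations are given as a unit quaternion [x, y, z, w].
In Python, from workcell import r, command_gripper, optics gives the robot as it stands. The module is installed in compiled form; this text tells all that it offers. Calls block until the motion is done:
- r.reach(position, orientation): joint-space move of the TCP to a pose.
- r.move_straight(position, orientation=None, speed=0.15, max_force=None): straight line of the TCP; orientation=None keeps the orientation; speed is the mean speed in m/s. With max_force (N) it stops when the force on the tool has changed by that much, and returns True; else False.
- r.movej(angles): joint-space move.
- command_gripper(opening, force=None): finger opening in m; force is the grip in N (None keeps the last); returns when the fingers have stopped.
- r.hold(seconds).
- r.solve_ik(position, orientation): joint angles nearest the present ones, or None.
- r.read_state(): the state.
- optics.get_image(name): name is "scene" or "top" or "wrist"; returns (picture, depth): 420x560x3 uint8, red, green, blue; 420x560 float32, m along the optical axis (not along the pixel's ray), 0 where there is no reading.
- optics.camera_model(name): a dict with "K" (3x3 intrinsics, pixels), "k1" (the pictures are not rectified: a ray, as slopes to the right and down, at radius r is drawn at 1 + k1 r^2 times it, then the intrinsics apply), "R" (3x3) and "t" (3): a world point X has camera coordinates R X + t; the wrist camera has in their place "tool_from_camera" (4x4, takes a point from camera to tool coordinates, whose origin is the TCP and whose axes are the flange's). Camera axes: x right, y down, z forward; pixel columns grow to the right and rows downward; lengths in m; the calibration is good to about 2 mm. A picture is of the moment at which its call begins: read the wrist's pose just before it. camera_model takes no time and is no camera call.
A pose or a line that the arm cannot do raises r.PlanningError and nothing moves.
- r.finish_job(): hands the job in; it is judged then, once.
The state is a dict: "time_s": time; "joint_positions": joint angles; "dq": joint speeds; "tau": joint torques, N m; "eef_pos": TCP position; "eef_rot": TCP orientation; "contact_force": force on the tool from outside, world axes, zero at the start; "torque": the same for the moment, N m; "grip_width": finger opening in m; "grip_force": force on a finger pad.
Only numpy, scipy, OpenCV 4.12 (cv2) and the standard library are available. Lean on these libraries where they do the work, as an engineer would, in place of code of your own. Each camera call takes 0.05 s, during which the arm holds its last target. There are 200 camera calls.

TASK

One of the three brake pads on the steel plate is glazed and slides much more easily than the other two. Without lifting any pad off the plate or pressing hard on it, drag each of the three at least 5 cm to a new spot and feel its drag; only when all three have been dragged, slide the slippery one gently into the reject slot until it rests against the end stop. Leave the two good pads lying flat on the plate, never put a good pad into the slot, and disturb nothing else.

Things in the scene. Friction and masses are not known exactly. Their poses are not given: they have to be found in the camera images.
- pad_a: Brake pad, one of three look-alikes, lining down: steel plate over black lining, 130 long (x), 58 wide (y), 26 high; a 30 wide ear at z 17.5-26 juts 8 out of each end, 146 over the ears. Lowest 3.5 mm set in 2 mm. Origin: centre of underside, x lengthwise, z up. 0.7-1 kg, hidden. Hidden friction on the plate: 0.11-0.15 for the one glazed pad, 0.46-0.66 for the other two; looks do not tell.
- pad_b: Brake pad, one of three look-alikes, lining down: steel plate over black lining, 130 long (x), 58 wide (y), 26 high; a 30 wide ear at z 17.5-26 juts 8 out of each end, 146 over the ears. Lowest 3.5 mm set in 2 mm. Origin: centre of underside, x lengthwise, z up. 0.7-1 kg, hidden. Hidden friction on the plate: 0.11-0.15 for the one glazed pad, 0.46-0.66 for the other two; looks do not tell.
- pad_c: Brake pad, one of three look-alikes, lining down: steel plate over black lining, 130 long (x), 58 wide (y), 26 high; a 30 wide ear at z 17.5-26 juts 8 out of each end, 146 over the ears. Lowest 3.5 mm set in 2 mm. Origin: centre of underside, x lengthwise, z up. 0.7-1 kg, hidden. Hidden friction on the plate: 0.11-0.15 for the one glazed pad, 0.46-0.66 for the other two; looks do not tell.
- slot: Reject slot: fixed dark steel U, no floor. Two rails 6 high, 10 wide, 62 apart, from x -73 to 35, flaring to an 80 wide mouth at x 60; end stop 32 high, inner face at x -73. Origin on the plate's top between the rails; x points out of the mouth. A pad slides in lengthwise towards -x, either end first; home on the stop, its origin meets the slot's. Fingers pass above the rails.
- plate: Fixed steel plate on the bench, 4 thick, 385 (x) by 800 (y), on which the pads and small bystanders stand; its top is at world z = 4 mm. Origin: centre of its underside.
- wheel_nut: Steel wheel nut standing on its 27 mm flange, 26 high; origin: centre of its underside. A bystander: leave it where it is.
- socket: Steel socket, a tube 26 in diameter, 36 high; origin: centre of its underside. A bystander: leave it where it is.
- bolt: Brass bolt standing on its 24 mm head, 46 high; origin: centre of its underside. A bystander: leave it where it is.
- wrench: Steel wrench 200 long, lying on the bench beyond the plate. A bystander: leave it where it is.
- screwdriver: Screwdriver 200 long, lying on the bench beyond the plate. A bystander: leave it where it is.
- piston: Aluminium engine piston, 74 in diameter, 60 high, on the bench left of the plate; origin: centre of its underside. A bystander: leave it where it is.
Things that resemble listed ones, but are neither listed nor needed, are in the scene too. What is shaped like the pad_b but yellow is not meant.

How it is judged:
By the outcome, as a careful person would: the job done as asked, in the order asked, and still so for the second after the job is handed in, with the robot touching nothing.
It also fails if it takes over 72 s, if anything falls off the work surface, if the arm or the gripper's body presses on something with over 40 N, if the wrist force passes 120 N, or if a joint passes its speed limit or range.

## Working session

There is one attempt and no reset: what is moved stays moved. The work goes in short steps, each a Python script; the robot and the scene stay as the last script left them, time stands still between calls to the robot, and variables do not carry over. Pictures are saved under pics/ and viewed, at most 10 in all, crops included, and the job is handed in when it is done.

```bash
mkdir -p pics; python3 - <<'E'
from workcell import r, optics
import cv2,numpy as np
for n in ("top","scene"):
    p,d=optics.get_image(n); cv2.imwrite(f"pics/{n}0.png",p[:,:,::-1]); np.savez(f"{n}0.npz",p=p,d=d)
    m=optics.camera_model(n); print(n,{k:np.round(v,4).tolist() for k,v in m.items()})
print({k:np.round(v,3).tolist() for k,v in r.read_state().items()}, r.tip_extent)
E
```

```text
top {'K': [[409.2408, 0.0, 286.2352], [0.0, 409.2408, 209.0021], [0.0, 0.0, 1.0]], 'k1': 0.0046, 'R': [[0.0239, -0.9996, -0.017], [-0.9886, -0.0211, -0.1493], [0.1488, 0.0204, -0.9887]], 't': [0.0188, 0.4986, 1.1472]}
scene {'K': [[393.367, 0.0, 277.5199], [0.0, 393.367, 210.1248], [0.0, 0.0, 1.0]], 'k1': -0.0209, 'R': [[0.3913, 0.92, 0.021], [0.5749, -0.2265, -0.7863], [-0.7186, 0.3198, -0.6175]], 't': [-0.212, -0.2457, 1.4307]}
{'time_s': 0.1, 'joint_positions': [-1.331, 0.343, 1.525, 0.0, 1.275, -0.146], 'dq': [0.0, -0.001, -0.001, 0.001, -0.0, -0.001], 'tau': [0.002, -43.445, -24.649, -0.0, 0.005, 0.0], 'eef_pos': [0.198, -0.486, 0.256], 'eef_rot': [0.981, 0.192, -0.0, -0.001], 'contact_force': [-1.073, 0.497, 0.018], 'torque': [-0.036, 0.016, 0.025], 'grip_force': 0.0, 'grip_width': 0.085} 0.025
```

View pics/top0.png

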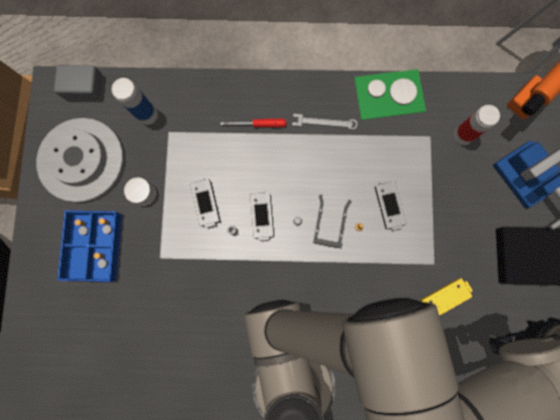

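View pics/scene0.png

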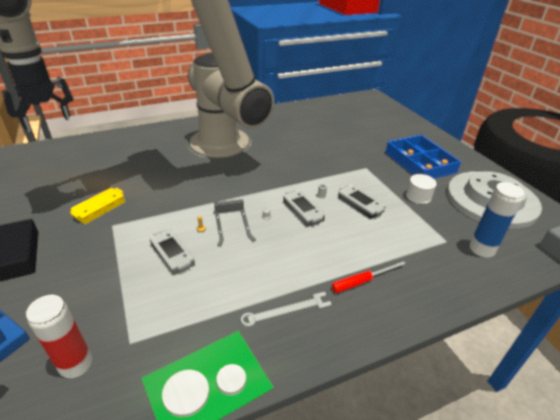

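The top view shows three pads at about (204,203), (261,216) and (390,205). The slot is at (332,222) with its mouth up in the image. The small parts are the nut (233,231), socket (297,221) and bolt (360,227). I'll measure by depth plus ray casts.

```bash
cat > h.py <<'E'
import numpy as np,cv2
from workcell import r,optics,command_gripper
from scipy.spatial.transform import Rotation as Ro
def cam(n,st=None):
    m=optics.camera_model(n)
    if n!="wrist": return m["K"],m["k1"],np.array(m["R"]),np.array(m["t"])
    T=np.eye(4);T[:3,:3]=Ro.from_quat(st["eef_rot"]).as_matrix();T[:3,3]=st["eef_pos"]
    W=np.linalg.inv(T@np.array(m["tool_from_camera"])); return m["K"],m["k1"],W[:3,:3],W[:3,3]
def slopes(px,c):
    K,k1=np.array(c[0]),c[1]
    return cv2.undistortPoints(np.asarray(px,float).reshape(-1,1,2),K,np.array([k1,0,0,0.])).reshape(-1,2)
def onplane(px,z,c):
    s=slopes(px,c);R,t=c[2],c[3];d=np.c_[s,np.ones(len(s))]@R;o=-R.T@t
    return o+d*((z-o[2])/d[:,2])[:,None]
def cloud(d,c):
    h,w=d.shape;u,v=np.meshgrid(np.arange(w),np.arange(h));s=slopes(np.c_[u.ravel(),v.ravel()],c)
    X=np.c_[s,np.ones(len(s))]*d.reshape(-1,1);return ((X-c[3])@c[2]).reshape(h,w,3)
def quat(yaw): # tool down, tool y axis along world angle yaw+90deg (tool x along yaw)
    return (Ro.from_euler('z',yaw)*Ro.from_euler('x',np.pi)).as_quat()
def rect(P): # centre, long-axis yaw in (-pi/2,pi/2], sizes
    b=cv2.boxPoints(cv2.minAreaRect((P[:,:2]*1000).astype(np.float32)))/1000
    e=[b[1]-b[0],b[2]-b[1]];L=[np.linalg.norm(x) for x in e];a=e[int(np.argmax(L))]
    return b.mean(0),np.arctan(a[1]/a[0]),sorted(L)
E
python3 - <<'E'
from h import *
f=np.load("top0.npz");c=cam("top");P=cloud(f["d"],c);z=P[...,2]
pl=(P[...,0]>.3)&(P[...,0]<.72)&(np.abs(P[...,1])<.42)
print("plate z",np.median(z[pl]),z[pl].std())
m=((z>.018)&(z<.06)&pl&(f["d"]>0)).astype(np.uint8)
n,l,s,ce=cv2.connectedComponentsWithStats(m)
for i in range(1,n):
    if s[i,4]<12: continue
    v,u=np.where(l==i);zz=np.median(z[l==i]);q=onplane(np.c_[u,v],zz,c)
    print(s[i].tolist(),"z",zz.round(4),[np.round(x,4).tolist() for x in rect(q)], q[:,:2].mean(0).round(4))
g=cv2.cvtColor(f["p"],cv2.COLOR_RGB2GRAY)
m=((g<90)&pl).astype(np.uint8);n,l,s,ce=cv2.connectedComponentsWithStats(m)
print("dark")
for i in range(1,n):
    if s[i,4]<25: continue
    v,u=np.where(l==i);zz=np.median(z[l==i]);q=onplane(np.c_[u,v],.03 if s[i,4]>150 and s[i,2]<25 else .01,c)
    print(s[i].tolist(),"z",zz.round(4),[np.round(x,4).tolist() for x in rect(q)], q[:,:2].mean(0).round(4))
v,u=np.where(pl&(g>150)&(z<.012));q=onplane(np.c_[u,v],.004,c);print("plate",rect(q))
cv2.imwrite("pics/crop0.png",cv2.resize(f["p"][120:275,155:445,::-1],None,fx=2.7,fy=2.7,interpolation=cv2.INTER_CUBIC))
E
```

```text
plate z 0.0037183074751253624 0.18277868468990593
[191, 177, 29, 51, 958] z 0.0296 [[0.5152000188827515, 0.2702000141143799], 0.2694000005722046, [0.059700001031160355, 0.14959999918937683]] [0.5145 0.2702]
[376, 179, 31, 52, 988] z 0.0301 [[0.5192999839782715, -0.27160000801086426], 0.23499999940395355, [0.06040000170469284, 0.14880000054836273]] [ 0.5186 -0.2722]
[250, 191, 24, 50, 936] z 0.0298 [[0.4796000123023987, 0.10199999809265137], 0.11649999767541885, [0.057999998331069946, 0.1462000012397766]] [0.4792 0.102 ]
[295, 218, 7, 7, 40] z 0.0282 [[0.4648999869823456, -0.004699999932199717], 0.02070000022649765, [0.017400000244379044, 0.017500000074505806]] [ 0.4651 -0.0042]
[358, 224, 6, 5, 23] z 0.0474 [[0.4521999955177307, -0.18250000476837158], -1.548799991607666, [0.01140000019222498, 0.014299999922513962]] [ 0.4523 -0.1822]
[227, 226, 10, 9, 55] z 0.0386 [[0.4334000051021576, 0.1860000044107437], -1.5484999418258667, [0.023099999874830246, 0.026100000366568565]] [0.4331 0.1859]
[314, 238, 29, 11, 152] z 0.0352 [[0.40310001373291016, -0.09059999883174896], 1.395900011062622, 
[... 302 characters left out ...]
2475], 0.27000001072883606, [0.03530000150203705, 0.05959999933838844]] [0.5157 0.2718]
[383, 193, 17, 23, 268] z 0.0303 [[0.5198000073432922, -0.27320000529289246], 0.24639999866485596, [0.03620000183582306, 0.06300000101327896]] [ 0.5199 -0.2731]
[255, 204, 14, 22, 250] z 0.0302 [[0.48190000653266907, 0.10279999673366547], 0.12960000336170197, [0.03519999980926514, 0.06019999831914902]] [0.4816 0.1028]
[315, 242, 25, 5, 35] z 0.0355 [[0.4018000066280365, -0.0908999964594841], 1.4279999732971191, [0.005799999926239252, 0.07079999893903732]] [ 0.4012 -0.0936]
plate (array([5.3578562e-01, 1.7294288e-04], dtype=float32), np.float32(-1.5703726), [np.float32(0.37044936), np.float32(0.79943126)])
```

View pics/crop0.png

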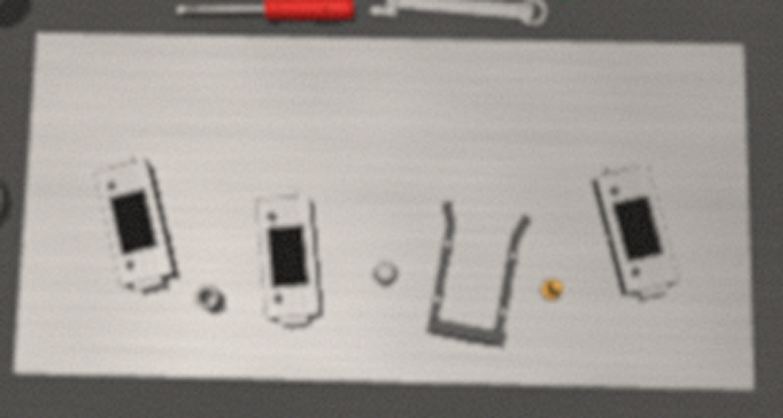

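Pads are at (0.515,0.270), (0.480,0.102) and (0.520,-0.272). Their tops sit at z≈30 mm and they measure about 148×60 mm, as they should. The slot stop is 82 mm wide with its top at about 36 mm, and the slot yaw is about -0.175. The ring at (0.433,0.186) is the socket and the round part at (0.465,-0.004) is the nut. I'll start with the right-hand pad.

```bash
cat >> h.py <<'E'
def F(n=6):
    v=[]
    for _ in range(n): r.hold(.02);v.append(r.read_state()["contact_force"])
    return np.mean(v,0)
def say(t): 
    s=r.read_state();print(t,"t",round(s["time_s"],2),"F",np.round(s["contact_force"],2),"p",np.round(s["eef_pos"],4),"w",round(s["grip_width"],4),"gf",round(s["grip_force"],1),flush=True)
def drag(x,y,yaw,dist=.07,zt=.037):
    q=quat(yaw);u=np.array([np.cos(yaw),np.sin(yaw),0])
    r.reach([x,y,.13],q);r.move_straight([x,y,zt],speed=.12,max_force=8);say("down")
    command_gripper(.045,20);f0=F();say("grip");print("f0 along",f0@u,"z",f0[2])
    p=np.array([x,y,zt]);hit=r.move_straight(p+.02*u,speed=.03,max_force=2.3);f=np.array(r.read_state()["contact_force"])
    print("HIT",hit,"dF along",(f-f0)@u,"dz",f[2]-f0[2]);say("probe")
    a=[]
    for k in (.035,.05,dist):
        r.move_straight(p+k*u,speed=.05);a.append(np.array(r.read_state()["contact_force"])-f0)
    print("dF",[np.round([v@u,v[2]],2).tolist() for v in a],"after hold",np.round((F()-f0)@u,2));say("end")
    command_gripper(.08);e=p+dist*u
    r.move_straight([e[0],e[1],.13],speed=.2);say("up")
E
python3 - <<'E'
from h import *
drag(.5195,-.272,.24)
E
```

```text
down t 2.53 F [ 0.37  0.01 -0.6 ] p [ 0.5199 -0.2724  0.0377] w 0.0852 gf 0.0
grip t 3.0 F [-1.53  1.59  6.12] p [ 0.5199 -0.2721  0.0379] w 0.057 gf 22.5
f0 along -0.5375289092155553 z 6.311171091580491
HIT True dF along -0.08112019127202033 dz -1.3705891670704187
probe t 3.21 F [-0.59 -0.17  4.94] p [ 0.52   -0.2721  0.0379] w 0.0578 gf 22.3
dF [[-1.68, 0.53], [0.77, -1.62], [0.17, -0.96]] after hold 0.53
end t 5.16 F [ 0.79 -0.89  6.25] p [ 0.5881 -0.2557  0.0379] w 0.0576 gf 22.4
up t 6.13 F [-0.33  0.48 -0.52] p [ 0.587  -0.2551  0.1291] w 0.0804 gf 0.0
```

```bash
cat >> h.py <<'E'
def feel(p,u,T,L=.025,n=2):
    "probe forward and back in place; report trip and travelled distance"
    for k in range(n):
        for a in (L,0):
            F(3);s0=np.array(r.read_state()["eef_pos"]);h=r.move_straight(p+a*u,speed=.05,max_force=T)
            s=r.read_state();print("T",T,"trip",h,"went mm",round(float((s["eef_pos"]-s0)@u)*1e3,1),"F.u",round(float(np.dot(s["contact_force"],u)),2),"Fz",round(float(s["contact_force"][2]),2))
            if h: r.move_straight(p+a*u,speed=.06)
def drag2(x,y,yaw,dist,T=4.5,zt=.037):
    q=quat(yaw);u=np.array([np.cos(yaw),np.sin(yaw),0]);p=np.array([x,y,zt])
    r.reach([x,y,.12],q);r.move_straight(p,speed=.15,max_force=8);say("down")
    command_gripper(.045,20);say("grip")
    if dist: 
        print("drag trip",r.move_straight(p+dist*u,speed=.05,max_force=T));say("");r.move_straight(p+dist*u,speed=.06)
    p=p+dist*u;feel(p,u,T);say("end");command_gripper(.08);r.move_straight([p[0],p[1],.12],speed=.2);say("up")
E
python3 - <<'E'
from h import *
u=np.array([np.cos(.24),np.sin(.24)]);e=np.array([.5195,-.272])+.07*u
drag2(e[0],e[1],.24,0)
E
```

```text
down t 7.08 F [-0.24  0.19 -0.59] p [ 0.588  -0.2557  0.0377] w 0.0803 gf 0.0
grip t 7.42 F [-0.31  1.19  7.61] p [ 0.5882 -0.2557  0.0385] w 0.0575 gf 22.8
T 4.5 trip True went mm 0.9 F.u 0.17 Fz 3.8
T 4.5 trip True went mm -1.1 F.u -1.44 Fz 6.64
T 4.5 trip True went mm 0.8 F.u 0.47 Fz 4.25
T 4.5 trip True went mm -0.9 F.u -0.48 Fz 4.17
end t 10.69 F [ 0.65 -0.65 10.77] p [ 0.5882 -0.2559  0.0385] w 0.0576 gf 23.3
up t 11.62 F [ 0.81 -0.62 -1.33] p [ 0.587  -0.2551  0.1192] w 0.0804 gf 0.0
```

```bash
cat >> h.py <<'E'
def drag3(x,y,yaw,dist,Ts=(3,3),zt=.0375):
    q=quat(yaw);u=np.array([np.cos(yaw),np.sin(yaw),0]);p=np.array([x,y,zt])
    r.reach([x,y,.12],q);command_gripper(.068);r.move_straight(p,speed=.15,max_force=8)
    command_gripper(.045,20);say("grip")
    for _ in range(3):
        fz=F(4)[2]
        if fz<2: break
        p[2]+=min((fz-1)/9e3,.0006);r.move_straight(p,speed=.02)
    f0=F(5);print("relieved f0",f0.round(2),"zcmd",p[2])
    for T in Ts:
      for a in ((dist,) if T==Ts[0] else (dist-.03,dist)):
        F(2);s0=np.array(r.read_state()["eef_pos"]);h=r.move_straight(p+a*u,speed=.04,max_force=T)
        s=r.read_state();print("T",T,"trip",h,"went",round(float((s["eef_pos"]-s0)@u)*1e3,1),"F.u",round(float(np.dot(s["contact_force"],u)),2),"Fz",round(float(s["contact_force"][2]),2))
        if h: r.move_straight(p+a*u,speed=.06)
        print("   rest F.u",(F(5)@u).round(2))
    say("end");command_gripper(.075);r.move_straight([*(p+dist*u)[:2],.12],speed=.2);say("up")
E
python3 - <<'E'
from h import *
v=[]
for _ in range(12): r.hold(.01);v.append(r.read_state()["contact_force"])
print("noise",np.std(v,0),np.mean(v,0))
drag3(.480,.102,.12,.07)
E
```

```text
noise [0.50891833 0.47715152 0.56829703] [ 0.03382269  0.28513793 -0.4068762 ]
grip t 14.33 F [-0.62  3.45  6.31] p [0.4808 0.1024 0.0387] w 0.0574 gf 23.0
relieved f0 [0.6  2.96 1.72] zcmd 0.03863110120324551
T 3 trip True went 0.0 F.u -0.76 Fz 4.6
   rest F.u -14.17
T 3 trip False went 0.0 F.u -13.67 Fz 14.07
   rest F.u -14.34
end t 17.17 F [-14.02  -1.6   13.95] p [0.5448 0.11   0.0382] w 0.0574 gf 26.2
up t 18.04 F [ 0.22 -0.22  0.31] p [0.5491 0.1103 0.1194] w 0.0747 gf 0.0
```

The middle pad leaves a residual of about 14 N; the right-hand pad left about 0.5 N. Now the left pad, dragged with the same routine.

```bash
cat > see.py <<'E'
from h import *
import sys
f,d=optics.get_image("top");c=cam("top");P=cloud(d,c);z=P[...,2]
pl=(P[...,0]>.33)&(P[...,0]<.735)&(np.abs(P[...,1])<.42)
m=((z>.02)&(z<.06)&pl&(d>0)).astype(np.uint8);n,l,s,ce=cv2.connectedComponentsWithStats(m)
for i in range(1,n):
    if s[i,4]<20: continue
    v,u=np.where(l==i);zz=np.median(z[l==i]);q=onplane(np.c_[u,v],zz,c)
    print("z",zz.round(4),[np.round(x,4).tolist() for x in rect(q)])
cv2.imwrite(f"pics/{sys.argv[1]}.png",cv2.resize(f[110:300,150:450,::-1],None,fx=2.6,fy=2.6,interpolation=cv2.INTER_CUBIC))
E
python3 - <<'E'
from h import *
drag3(.515,.270,.27,.07)
r.reach([.40,.35,.25],quat(.27))
E
python3 see.py a1
```

```text
grip t 19.92 F [-1.27  5.57  6.58] p [0.5159 0.2711 0.0392] w 0.0575 gf 24.4
relieved f0 [0.85 5.06 0.98] zcmd 0.038826836152673676
T 3 trip True went 0.0 F.u -1.44 Fz 4.77
   rest F.u -13.8
T 3 trip False went -0.0 F.u -13.4 Fz 14.13
   rest F.u -13.52
end t 23.0 F [-12.86  -3.45  13.94] p [0.579  0.2875 0.039 ] w 0.0573 gf 25.6
up t 23.88 F [ 0.33 -0.33 -0.4 ] p [0.5821 0.2885 0.1192] w 0.0751 gf 0.0
z 0.03 [[0.5782999992370605, 0.2847000062465668], 0.26840001344680786, [0.058800000697374344, 0.14980000257492065]]
z 0.0303 [[0.5874999761581421, -0.25609999895095825], 0.24279999732971191, [0.06019999831914902, 0.14910000562667847]]
z 0.0296 [[0.5442000031471252, 0.10849999636411667], 0.11900000274181366, [0.057999998331069946, 0.14980000257492065]]
z 0.028 [[0.4650000035762787, -0.004800000227987766], 0.02070000022649765, [0.017400000244379044, 0.01759999990463257]]
z 0.0469 [[0.4521999955177307, -0.1826000064611435], -0.7721999883651733, [0.00989999994635582, 0.014299999922513962]]
z 0.0381 [[0.4334999918937683, 0.18610000610351562], -1.5484999418258667, [0.023099999874830246, 0.026100000366568565]]
z 0.0356 [[0.40290001034736633, -0.09059999883174896], 1.4045000076293945, [0.014999999664723873, 0.08150000125169754]]
```

View pics/a1.png

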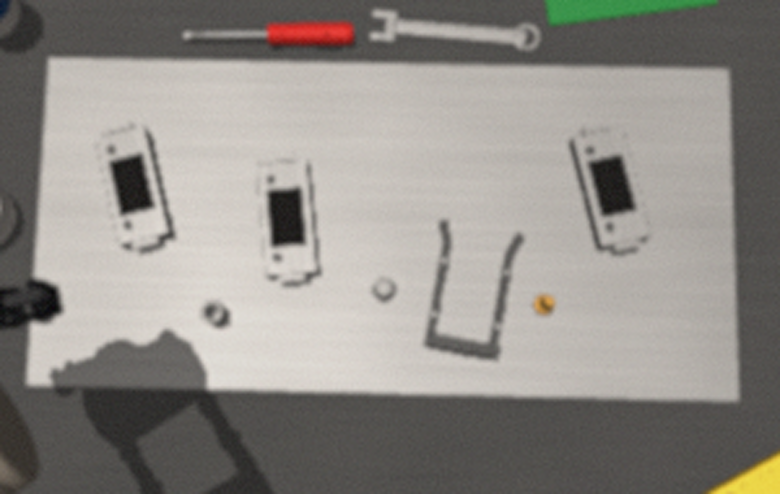

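All three pads have moved 6.5–7 cm, and the right-hand one, now at (0.5875,-0.256), is the slippery one. Next I measure the slot with the wrist camera from two opposite yaws, which cancels the camera offset.

```bash
python3 - <<'E'
from h import *
M=np.array(optics.camera_model("wrist")["tool_from_camera"]);print(M.round(3).tolist())
S=np.array([.481,-.104]);R_=.30;yaw=-.175;ims=[]
for k,y in enumerate((yaw,yaw+np.pi)):
    Rt=Ro.from_quat(quat(y)).as_matrix()
    ax=Rt@M[:3,2];o=Rt@M[:3,3]          # put the optical axis on the slot, camera height .30
    p=np.zeros(3);p[2]=.27-o[2];p[:2]=S-o[:2]-ax[:2]/ax[2]*(.004-.27)
    print(p)
    try: r.reach(p,quat(y))
    except r.PlanningError as e: print(e);continue
    r.hold(.2);st=r.read_state();im,d=optics.get_image("wrist")
    np.savez(f"w{k}.npz",p=im,d=d,pos=st["eef_pos"],rot=st["eef_rot"]);ims.append(im[:,:,::-1])
    c=cam("wrist",st);P=cloud(d,c);print(k,"plate z",np.median(P[150:270,200:360,2]))
cv2.imwrite("pics/w.png",cv2.resize(np.hstack(ims),None,fx=.71,fy=.71));print(r.read_state()["time_s"])
E
```

```text
[[-0.0, -0.958, -0.285, 0.072], [1.0, -0.0, 0.0, 0.0], [-0.0, -0.285, 0.958, -0.118], [0.0, 0.0, 0.0, 1.0]]
[ 0.48779252 -0.10487931  0.15246992]
0 plate z 0.004046722627192307
[ 0.47420748 -0.10312069  0.15246992]
1 plate z 0.0040283002099036225
29.7333
```

View pics/w.png

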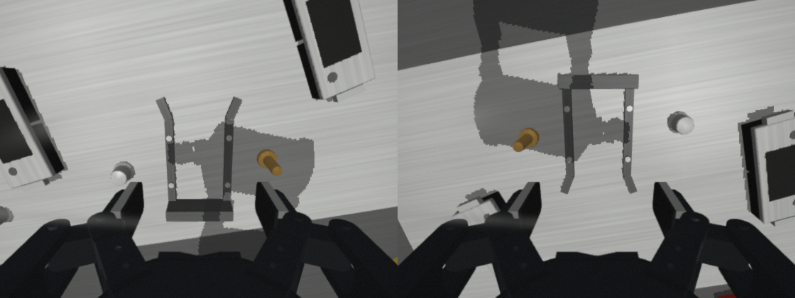

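Both wrist views show the whole slot: rails near (170,150) and (230,150) in the left view, and near (570,130) and (630,130) in the right. I'll fit the rails and stop from the height data.

```bash
python3 - <<'E'
from h import *
yaw=-.175;S=np.array([.481,-.104])
for k in (0,1):
    f=np.load(f"w{k}.npz");c=cam("wrist",dict(eef_pos=f["pos"],eef_rot=f["rot"]));P=cloud(f["d"],c)
    v,u=np.where((P[...,2]>.0075)&(P[...,2]<.0125)&(f["d"]>0));q=onplane(np.c_[u,v],.010,c)[:,:2]
    y=yaw;o=S.copy()
    for it in range(3):
        R2=np.array([[np.cos(y),np.sin(y)],[-np.sin(y),np.cos(y)]]);L=(q-o)@R2.T
        s=(L[:,0]>-.06)&(L[:,0]<.03);a=[]
        for sg in (1,-1):
            w=L[s&(L[:,1]*sg>.025)&(L[:,1]*sg<.048)]
            xs=np.arange(-.06,.03,.003);e=[(x+.0015,w[m,1].min(),w[m,1].max()) for x in xs if (m:=(w[:,0]>=x)&(w[:,0]<x+.003)).sum()>4]
            e=np.array(e);a.append([np.polyfit(e[:,0],e[:,j],1) for j in (1,2)]);
        a=np.array(a);sl=a[...,0].mean();off=a[...,1].mean()
        y+=np.arctan(sl);o=o+off*np.array([-np.sin(y),np.cos(y)])
    print(k,"yaw",y,"edges(mm)",(a[...,1]*1e3).round(2).tolist(),"slopes",a[...,0].round(3).tolist())
    v,u=np.where((P[...,2]>.033)&(P[...,2]<.039));q=onplane(np.c_[u,v],.036,c)[:,:2]
    R2=np.array([[np.cos(y),np.sin(y)],[-np.sin(y),np.cos(y)]]);L=(q-o)@R2.T;s=(abs(L[:,0]+.08)<.02)&(abs(L[:,1])<.05);L=L[s]
    print("  stop x",np.percentile(L[:,0],[1,99]),"y",L[:,1].min(),L[:,1].max(),"n",len(L))
    xi=np.percentile(L[:,0],99)+.073;og=o+xi*np.array([np.cos(y),np.sin(y)]);print("  slot origin",og)
    # glazed pad / others rect seen
E
```

```text
0 yaw -0.16775520838039637 edges(mm) [[31.01, 40.66], [-40.65, -31.02]] slopes [[-0.002, -0.001], [0.001, 0.003]]
  stop x [-0.08445975 -0.0693869 ] y -0.04093883098691915 0.040864497874006527 n 1454
  slot origin [ 0.48485586 -0.1028721 ]
1 yaw -0.16683158679662002 edges(mm) [[31.14, 40.57], [-40.66, -31.05]] slopes [[0.004, -0.004], [0.002, -0.002]]
  stop x [-0.0854894  -0.07203891] y -0.04085938105930933 0.040926505006765014 n 2259
  slot origin [ 0.48210988 -0.10319683]
```

```bash
cat >> h.py <<'E'
SY=-.1673;SO=np.array([.4835,-.1030]);SU=np.array([np.cos(SY),np.sin(SY)]);SV=np.array([-SU[1],SU[0]])
def sl(s,z): return [*(SO+s*SU),z]
def rep(t):
    s=r.read_state();d=np.array(s["eef_pos"][:2])-SO;f=F(5)
    print(t,"t",round(s["time_s"],2),"s,lat mm",(d@SU*1e3).round(2),(d@SV*1e3).round(2),"z",s["eef_pos"][2].round(4),"F s,lat,z",(f[:2]@SU).round(2),(f[:2]@SV).round(2),f[2].round(2),flush=True);return f
def relieve(pos,z,lo=.5,hi=3.5):
    for _ in range(3):
        fz=F(4)[2]
        if lo<fz<hi: break
        z+=np.clip((fz-2)/9e3,-.0004,.0006);r.move_straight([*pos[:2],z],speed=.02)
    return z
E
python3 - <<'E'
from h import *
x,y=.588,-.2557;z=.0375
r.reach([x,y,.12],quat(.24));command_gripper(.068);r.move_straight([x,y,z],speed=.15,max_force=8)
command_gripper(.045,20);say("grip");z=relieve([x,y],z);print(F())
p=sl(.155,z);print(r.move_straight(p,quat(SY),speed=.07));rep("stage");z=relieve(p,z);rep("stage2")
print(r.move_straight(sl(.085,z),speed=.06,max_force=8));rep("mouth");print("z",z)
im,d=optics.get_image("top");cv2.imwrite("pics/m.png",cv2.resize(im[120:290,250:450,::-1],None,fx=3.5,fy=3.5))
E
```

```text
grip t 33.12 F [-0.4   1.07  4.52] p [ 0.5888 -0.256   0.039 ] w 0.0571 gf 24.3
[ 4.41246001 -0.81641686  4.34348731]
False
stage t 36.26 s,lat mm 154.13 -1.1 z 0.039 F s,lat,z -1.14 -3.75 8.21
stage2 t 37.04 s,lat mm 154.14 -0.02 z 0.0391 F s,lat,z -1.87 -2.68 0.94
True
mouth t 38.1 s,lat mm 89.31 0.39 z 0.039 F s,lat,z -4.49 0.49 8.95
z 0.03971154125997804
```

View pics/m.png

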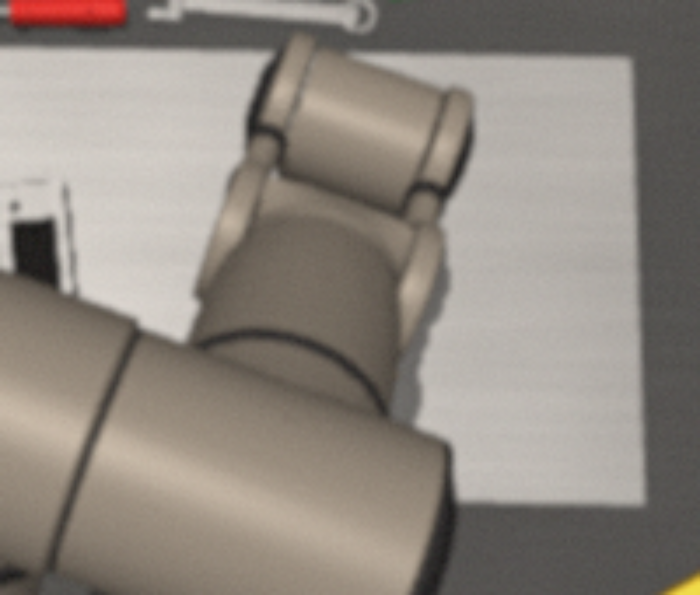

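The arm hides the top view. The trip came from a change in Fz, with lateral force near zero. I'll continue in short steps and relieve the vertical load each time.

```bash
python3 - <<'E'
from h import *
z=.0397;st=r.read_state();d=(np.array(st["eef_pos"][:2])-SO)@SU
z=relieve(sl(d,z),z);rep("rel")
for s in (.07,.05,.03,.012):
    h=r.move_straight(sl(s,z),speed=.05,max_force=14)
    f=rep(f"{s} trip {h}")
    if h: break
    z=relieve(sl(s,z),z)
print("z",z)
E
```

```text
rel t 39.22 s,lat mm 89.31 0.0 z 0.0395 F s,lat,z 0.04 -0.32 -8.21
0.07 trip False t 39.83 s,lat mm 69.98 -0.04 z 0.0397 F s,lat,z 0.09 -0.08 -8.66
0.05 trip False t 41.42 s,lat mm 49.6 -0.2 z 0.039 F s,lat,z 0.47 -0.3 7.64
0.03 trip False t 42.75 s,lat mm 28.64 0.27 z 0.0391 F s,lat,z -1.77 0.19 -0.96
0.012 trip False t 43.73 s,lat mm 11.01 0.01 z 0.0391 F s,lat,z -3.55 -0.17 3.21
z 0.038995865425225575
```

One relief step overshot: Fz read -8 N, so the pad hung by about 0.5 mm for a moment and was then set back down. I'll do no more raising and go straight to the stop.

```bash
python3 - <<'E'
from h import *
z=.0388
h=r.move_straight(sl(-.006,z),speed=.03,max_force=9);rep(f"stop trip {h}")
command_gripper(.070);say("rel")
s=r.read_state()["eef_pos"];r.move_straight([s[0],s[1],.12],speed=.2)
M=np.array(optics.camera_model("wrist")["tool_from_camera"])
r.reach([*(SO+.007*SU),.155],quat(SY));r.hold(.2);st=r.read_state();im,d=optics.get_image("wrist")
cv2.imwrite("pics/home.png",im[:,:,::-1]);c=cam("wrist",st);P=cloud(d,c)
for lo,hi,zz in ((.027,.0328,.030),(.0335,.039,.036)):
    v,u=np.where((P[...,2]>lo)&(P[...,2]<hi));q=onplane(np.c_[u,v],zz,c)[:,:2]-SO
    L=np.c_[q@SU,q@SV];L=L[(abs(L[:,1])<.045)&(abs(L[:,0])<.1)]
    m=abs(L[:,1])<.012;print(zz,"s range centre strip",np.percentile(L[m,0],[.5,99.5]),"all",rect(L))
print(st["time_s"])
E
```

```text
stop trip True t 44.33 s,lat mm 1.02 -0.22 z 0.039 F s,lat,z 0.69 0.16 3.53
rel t 44.7 F [ 0.76 -0.12 -0.96] p [ 0.4842 -0.1032  0.0384] w 0.0699 gf 0.0
0.03 s range centre strip [-0.07449589  0.07199445] all (array([-0.00225583, -0.00017405], dtype=float32), np.float32(-0.00019855858), [np.float32(0.081684455), np.float32(0.14851737)])
0.036 s range centre strip [-0.0866367  -0.07165477] all (array([-0.07916841, -0.00050335], dtype=float32), np.float32(-1.5704978), [np.float32(0.015032932), np.float32(0.08167674)])
45.725
```

View pics/home.png

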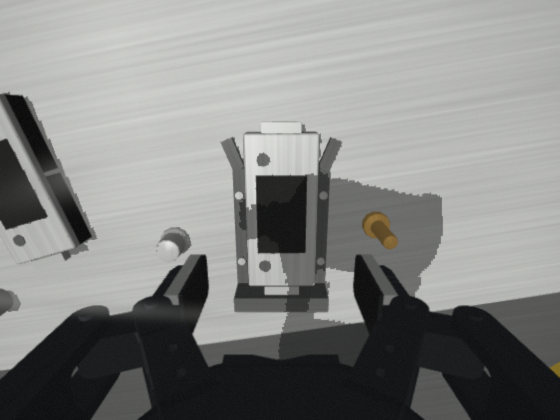

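The pad lies between the rails with its lower ear (281,290) at the stop. To be sure it is seated, I'll nudge its outer ear gently with shut fingers.

```bash
python3 - <<'E'
from h import *
command_gripper(0.0);r.reach(sl(.105,.11),quat(SY));r.move_straight(sl(.105,.044),speed=.12,max_force=8);rep("down")
h=r.move_straight(sl(.070,.044),speed=.02,max_force=5);rep(f"push {h}")
h2=r.move_straight(sl((np.array(r.read_state()["eef_pos"][:2])-SO)@SU-.002,.044),speed=.01,max_force=6);rep(f"push2 {h2}")
r.move_straight(sl(.105,.044),speed=.1);r.move_straight(sl(.105,.12),speed=.2)
r.reach([.40,.35,.25],quat(.27));print(r.read_state()["time_s"])
E
python3 see.py fin
```

```text
down t 47.65 s,lat mm 105.36 -0.12 z 0.0449 F s,lat,z 0.23 -0.21 0.55
push True t 48.83 s,lat mm 83.2 -0.11 z 0.044 F s,lat,z 1.73 -0.17 1.34
push2 True t 49.12 s,lat mm 83.19 -0.19 z 0.044 F s,lat,z 1.32 -0.12 0.44
52.0
z 0.03 [[0.5782999992370605, 0.2847000062465668], 0.26840001344680786, [0.058800000697374344, 0.14980000257492065]]
z 0.0299 [[0.5442000031471252, 0.10849999636411667], 0.11900000274181366, [0.05790000036358833, 0.14980000257492065]]
z 0.0301 [[0.47519999742507935, -0.10220000147819519], -0.15209999680519104, [0.08190000057220459, 0.16040000319480896]]
z 0.0282 [[0.4648999869823456, -0.004699999932199717], 0.02070000022649765, [0.017400000244379044, 0.017500000074505806]]
z 0.0488 [[0.4519999921321869, -0.18219999969005585], -0.7721999883651733, [0.00989999994635582, 0.014299999922513962]]
z 0.0386 [[0.4334000051021576, 0.1860000044107437], -1.5484999418258667, [0.023099999874830246, 0.026100000366568565]]
```

View pics/fin.png

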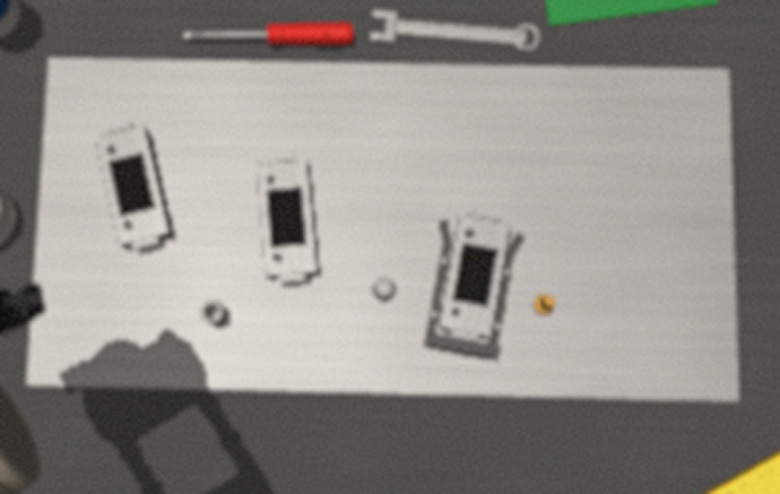

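Both pushes stopped at the same spot against more than 5 N, well above the pad's own drag. Pad and stop together measure 160 mm, so it is seated. The other two pads and the bystanders on the plate haven't moved.

```bash
python3 -c "
from workcell import r
print(r.finish_job())"
```

```text
the job is handed in; nothing more can be done
None
```

I handed the job in at about 52 s: all three pads were dragged 6.5–7 cm, the slippery one (at the far right) is against the end stop, and the other two lie flat on the plate; during the insertion it was probably lifted about 0.5 mm off the plate for about 20 mm.

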